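# Open the glue jar at the veneer bench

## Robot

A 6-joint arm with a two-finger parallel gripper is mounted at the origin on the work surface. World frame = base frame: x ahead of the robot, y to its left, z up, the work surface at z = 0. Lengths are in m, angles in degrees, forces in N, time in s.
With the tool pointing down it reaches from about 0.3 to 0.75 m from the base axis. Payload 8.5 kg.
Tool frame: the origin (TCP) lies on the centre line of the jaws, within the pads' length; the fingertips stand 19 mm ahead of it and the grasp point (between the pads) is the TCP (env.tcp_to_tips is the z of the fingertips in the tool frame, in m); z points along the fingers, y is the line along which they close (so a half turn about z gives the same grasp; the last joint's range is limited). The gripper opens to 85 mm and grips with 20 to 120 N. Pads are 22 mm wide; open, the fingers measure 114 mm over their backs; the gripper's body (76 mm by 85 mm) begins 54 mm behind the grasp point. The pads swing forward as they close: fully open they stand 13 mm farther back than shut.
Start: joints at [-76.507, 21.807, 74.336, -0, 83.858, -12.336], TCP at [0.24, -0.495, 0.25] pointing down, gripper open.
Joint ranges: [-178.18, 178.18], [-50.72, 133.34], [12.68, 142.11], [-81.47, 261.47], [9.98, 163.14], [-165.26, 165.26]. Speed limits (degrees/s): [136.94, 136.94, 180, 180, 180, 180].

## Interface

Orientations are given as a 3x3 rotation matrix whose columns are the frame's x, y, z axes.
In Python, from rig import env gives the robot as it stands.
- The arm moves only by the tool servo_tool, never from a script. Its argument "steps" is a list of rows, each an object of numbers: "tx", "ty", "tz": the shift along the world's x, y, z in cm; "yaw": the turn about the world's z in degrees; "claw": the finger opening in cm, from 0 to 8.54. In form: [{"tx": .., "ty": .., "tz": .., "yaw": .., "claw": ..}, ...]. A call has 1 to 20 rows; each row shifts and turns the commanded pose from where the row before left it; what a row does not reach is not made up. A row lasts 1/10 s, in which the tool goes at most 50 mm and 8.59 degrees, less where a joint would pass 70% of its speed; a pose out of reach is approached as far as the arm can. A call with a gripper value outside its range is refused whole. The fingers move at their own pace and stop on an object; "newtons" is the grip in N (left out, the last holds). Time passes only in rows, so rows that do not move let the fingers close. It gives the time, the measured TCP pose, the force, the opening and the grip force at its end, in the units of the state.
- env.observe(): the state, without advancing time (a new reading comes with each control period).
- env.get_image(name): name is "side" or "top" or "wrist"; returns (picture, depth): 400x640x3 uint8, red, green, blue; 400x640 float32, m along the optical axis (not along the pixel's ray), 0 where there is no reading.
- env.camera_model(name): a dict with "fovy" (degrees; the focal length in pixels is half the picture's height over the tangent of half this angle, whatever the lens; pixels are square), "cx", "cy" (the principal point, pixels), "T" (4x4, takes a point from camera to world coordinates). Camera axes: x right, y down, z forward; pixel columns grow to the right and rows downward; lengths in m; the calibration is good to about 2 mm. A picture is of the moment at which its call begins: read the wrist's pose just before it. camera_model takes no time and is no camera call; for the wrist camera it gives the pose at the moment of the call.
- env.close_job(): hands the job in; it is judged then, once.
The state is a dict: "time_s": time; "q": joint angles; "qvel": joint speeds; "joint_efforts": joint torques, N m; "position": TCP position; "tool_rot": TCP orientation; "ft_force": force on the tool from outside, world axes, zero at the start; "wrist_torque": the same for the moment, N m; "grip_width": finger opening in m; "gripper_force": force on a finger pad.
Only numpy, scipy, OpenCV 4.12 (cv2) and the standard library are available. Lean on these libraries where they do the work, as an engineer would, in place of code of your own. Each camera call takes 0.05 s, during which the arm holds its last target. There are 200 camera calls.

## Task

The glue spreader is lying across the cap of the amber glue jar: take it off and hang it back on its round stand, with its eye down over the upright post and let go. Then unscrew the tight red cap anticlockwise, with the jar staying seated in the wooden cradle that braces it, until the thread lugs come free (white stripe on the cap in line with the white marks on the jar's corners), and only then lift the cap. Finish while still holding the cap level in the gripper a few centimetres over the open mouth, and do not disturb the other things on the bench.

Things in the scene. Friction and masses are not known exactly. Their poses are not given: they have to be found in the camera images.
- cradle: fixed wooden cradle that braces the jar: square walls 88 x 88 mm outside, 55 mm high, 66 mm square inside, on a foot board 150 (along its x) x 88 x 8 mm with a screw head at each end. Origin: centre of its underside on the bench, z up. Its place and yaw vary
- jar: square amber glass jar, paper label, 64 x 64 x 70 mm, 0.5 to 0.7 kg; round neck 40 mm wide from 70 to 100 mm above its underside. Loose in the cradle, 1 mm play: cannot turn, but can be lifted. Origin: centre of its underside, 11 mm above the bench. White marks on two shoulder corners, at 135 and -45 degrees from its x axis, show the gaps in the thread
- jar_mouth (a point): centre of the jar's rim, the top of the neck, 100 mm above the jar's underside (111 mm above the bench); axes as the jar's
- cap: ribbed red screw cap, 60 mm wide, 28 mm high, 60 g. Origin: centre of its open lower edge, z up; its top is 28 mm higher (125 mm above the bench when seated). White stripe across the top along its x. Two lugs inside, under the stripe's ends, are held below the jar's thread; free only with the stripe within 0.25 rad of the white marks: then it lifts straight off (key inside: 10 mm)
- cap_lip (a point): the cap's origin, centre of its open lower edge: while seated 14 mm below jar_mouth and 16 mm above the jar's shoulder
- thread (a joint): how far the cap is unscrewed, rad, growing anticlockwise from above; 0 at the start, lugs free from 1.9 to the stop at 2.35 (aim at 2.1), for instance in two grasps. Takes about 0.5 N m all the way (grip with 40 N or more), stays where left. Follows the cap with up to 0.15 rad of play; keeps its reading when the cap is off
- spreader: glue spreader, 90 g: wooden handle 80 x 22 x 14 mm, notched steel blade 34 x 60 x 4 mm at its +x end, steel eye ring at its -x end (36 mm outside, 20 mm hole, 8 mm thick), all flush underneath; spans -73 to +79 mm. Origin: underside, in mid handle (handle -37 to +43 mm in x), at the balance point; x towards the blade, z up. Starts level on top of the cap, at any heading
- spreader_eye (a point): centre of the hole in the eye, on the underside, 55 mm from the spreader's origin along its -x
- stand: fixed dark wooden disc 150 mm in diameter and 20 mm thick with a steel post, 10 mm in diameter and pointed, upright in its middle. The hung spreader lies level on the disc with its eye round the post. Origin: centre of the underside on the bench. Stand and cradle swap sides between runs
- post_tip (a point): top of the post, 70 mm above the bench
- post_foot (a point): foot of the post, on the top face of the disc, 20 mm above the bench; z up
- glue_bottle: bystander: yellow glue bottle with orange cap, 60 mm in diameter, 170 mm high; origin under its centre
- thread_cone: bystander: yellow cone of thread, 76 mm in diameter, 130 mm high; origin under its centre
- tape_roll: bystander: roll of brown veneer tape, 110 mm in diameter, 25 mm high, lying flat; origin under its centre
- seam_roller: bystander: wooden seam roller with handle, 150 mm long, 36 mm high; origin under the roller
- clamp_block: bystander: dark wooden block 120 x 50 x 40 mm; origin under its centre
- spare_jar: bystander: round amber jar with white cap, 64 mm in diameter, 90 mm high; origin under its centre
There are look-alikes about, which are no part of the job. Leave any yellow look-alike of the spreader alone. There is more than one size of the cap; the one meant has the size given above.

How it is judged (in metres and radians):
On the way, in this order (a step that is already met when the one before it is completed fails the run):
1. the spreader hangs on its stand: eye round the post and down on the disc, let go (horizontal distance between spreader_eye and post_foot below 0.009 m and z of spreader_eye in the frame of post_foot below 0.012 m and angle between spreader's own z axis and vertical below 0.2 rad and contact force between the fingers and spreader below 0.1 N), for 0.2 s.
2. the cap is unscrewed until its lugs are free, while still seated on the jar (value of joint thread above 1.75 rad and z of cap_lip in the frame of jar_mouth below -0.009 m and horizontal distance between cap_lip and jar_mouth below 0.006 m), for 0.1 s.
At the end, for the whole second after the job is handed in: Fingers hold the cap still, tilt < 0.2 rad, its edge 5-70 mm above the rim, within 25 mm of the axis, off jar and cradle; jar in its cradle (raised < 6 mm, tilt < 0.1); spreader let go and at rest on the stand, eye within 9 mm of the post axis, < 12 mm above the disc, tilt < 0.2 (all of step 1 and z of jar in the frame of cradle below 0.017 m and angle between jar's own z axis and vertical below 0.1 rad and z of cap_lip in the frame of jar_mouth between 0.005 and 0.07 m and horizontal distance between cap_lip and jar_mouth below 0.025 m and angle between cap's own z axis and vertical below 0.2 rad and contact force between the fingers and cap above 1 N and contact force between cap and jar below 0.1 N and contact force between cap and cradle below 0.1 N and linear speed of each of cap, spreader below 0.03 m/s); the arm keeps its last pose, push and grip.
It fails at once if the jar is pulled up out of its cradle (raised 15 mm or more) (z of jar in the frame of cradle above 0.026 m).
It fails at once if a bystander is shifted by more than 30 mm or tipped over (distance of any of glue_bottle, thread_cone, tape_roll, seam_roller, clamp_block, spare_jar from where it was at the start of the episode above 0.03 m or angle between any of glue_bottle, thread_cone, tape_roll, seam_roller, clamp_block, spare_jar's own z axis and vertical above 0.5 rad).
It also fails if it takes over 64 s, if anything falls off the work surface, if the arm or the gripper's body presses on something with over 40 N, if the wrist force passes 120 N, or if a joint passes its speed limit or range.

## Working session

There is one attempt and no reset: what is moved stays moved. The work goes in short steps, Python scripts to look and compute and a tool call to move; the robot and the scene stay as the last step left them, time stands still between calls to the robot, and variables do not carry over. Pictures are saved under pics/ and viewed, at most 10 in all, crops included, and the job is handed in when it is done.

Besides the shell and the picture viewer there is one more tool, called after "Request:" as name(argument=value, ...), one argument or row to a line, values as JSON. servo_tool: Moves the arm, as the interface text tells. Its arguments: {"type":"object","properties":{"steps":{"type":"array"},"newtons":{"type":"number"}},"required":["steps"]}

```bash
mkdir -p pics && cat > h.py <<'E'
import numpy as np,cv2
from rig import env
def cam(n):
    m=env.camera_model(n);im,d=env.get_image(n)
    f=200/np.tan(np.radians(m['fovy'])/2)
    return im,d,m,f
def world(d,m,f):
    v,u=np.mgrid[0:400,0:640]
    P=np.stack([(u-m['cx'])/f*d,(v-m['cy'])/f*d,d],-1)
    W=P@m['T'][:3,:3].T+m['T'][:3,3]; W[d==0]=np.nan
    return W
def save(im,n,crop=None,s=1):
    if crop: a,b,c,e=crop; im=im[b:e,a:c]
    im=cv2.resize(im,None,fx=s,fy=s,interpolation=cv2.INTER_CUBIC)
    cv2.imwrite('pics/'+n,im[:,:,::-1])
E
python3 - <<'E'
from h import *
for n in ['top','side']:
    im,d,m,f=cam(n); np.savez(n+'.npz',im=im,d=d,T=m['T'],f=f,W=world(d,m,f)); save(im,n+'.png',s=1.25)
    print(n,m['T'].round(3),f)
print(env.tcp_to_tips, env.observe()['tool_rot'])
E
```

```text
top [[ 0.    -0.997  0.083  0.421]
 [-1.    -0.    -0.004 -0.016]
 [ 0.004 -0.083 -0.997  1.3  ]
 [ 0.     0.     0.     1.   ]] 393.1791182267548
side [[-0.949 -0.174  0.261  0.185]
 [-0.313  0.468 -0.826  1.051]
 [ 0.022 -0.866 -0.499  0.776]
 [ 0.     0.     0.     1.   ]] 461.2392271877133
0.019 [[ 9.00105144e-01  4.35672635e-01 -2.90584742e-04]
 [ 4.35672641e-01 -9.00104326e-01  1.24563965e-03]
 [ 2.81134524e-04 -1.24780648e-03 -9.99999182e-01]]
```

View pics/top.png

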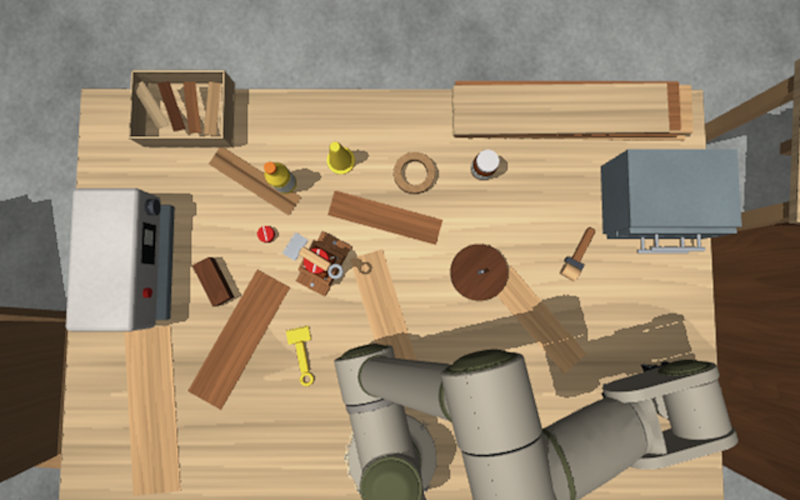

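View pics/side.png

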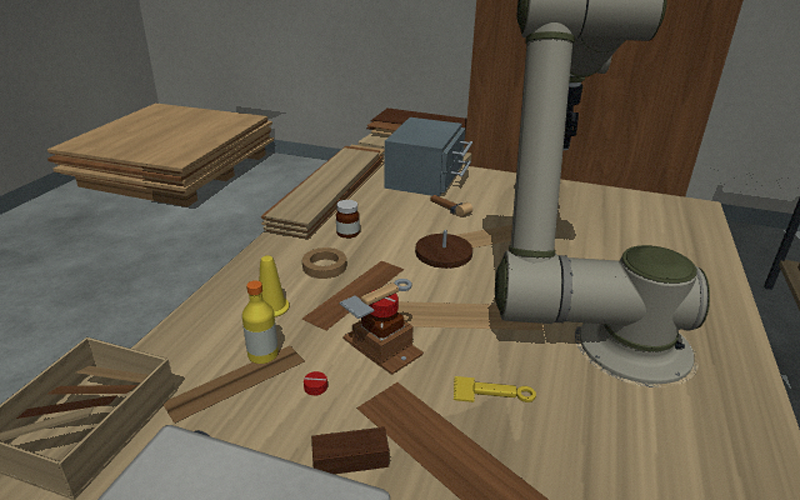

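Candidates in the top view (800x500 px): wooden/steel spreader on the cap (315,260), which is the one wanted. The yellow look-alike is at (300,355) and the brush at (578,255). The red cap under the spreader at (318,262) is the 60 mm one; the loose small red cap is at (265,233). The stand with its post is at (480,272).

```bash
python3 - <<'E'
from h import *
Z=np.load('top.npz');W=Z['W'];im=Z['im']
save(im,'crop.png',(215,175,300,245),8)
def px(u,v): print((u,v),W[v,u].round(3))
box=np.zeros((400,640),bool);box[175:245,215:300]=1
z=W[...,2]
s=box&(z>0.118)&(z<0.16)
P=W[s];print('high pts',len(P),np.percentile(P[:,2],[5,25,50,75,95]).round(4))
sp=P[P[:,2]>0.127]
c,(w,h),a=cv2.minAreaRect((sp[:,:2]*1000).astype(np.float32));print('spreader rect',c,w,h,a)
np.save('sp.npy',sp)
pts=cv2.boxPoints((c,(w,h),a));print(pts.round())
# red cap
hsv=cv2.cvtColor(im,cv2.COLOR_RGB2HSV)
r=box&((hsv[...,0]<6)|(hsv[...,0]>174))&(hsv[...,1]>150)&(hsv[...,2]>70)&(z>.1)
R=W[r];print('red',len(R),R.mean(0),np.percentile(R,[2,98],axis=0))
# stand disc
b2=np.zeros_like(box);b2[185:250,350:415]=1
D=W[b2&(z>.013)&(z<.027)];print('disc',D.min(0),D.max(0),(D.min(0)+D.max(0))/2,D[:,2].mean())
Q=W[b2&(z>.045)];print('post',len(Q),Q.mean(0),Q[:,2].max())
# cradle heights
for lo,hi in [(.004,.012),(.05,.06),(.075,.087)]:
    C=W[box&(z>lo)&(z<hi)]
    if len(C)>5: print(lo,len(C),cv2.minAreaRect((C[:,:2]*1000).astype(np.float32)))
E
```

```text
high pts 687 [0.1224 0.1266 0.1296 0.1356 0.1405]
spreader rect (500.5470886230469, 184.61441040039062) 150.94253540039062 59.609195709228516 59.255645751953125
[[436. 135.]
 [488. 105.]
 [565. 234.]
 [514. 265.]]
red 133 [0.49174702 0.18286065 0.12432143] [[0.46729465 0.15420813 0.10855467]
 [0.52291321 0.20926218 0.13528934]]
disc [ 0.40006243 -0.29911472  0.01300979] [ 0.54396618 -0.1511291   0.0267439 ] [ 0.4720143  -0.22512191  0.01987685] 0.01984248298807533
post 10 [ 0.47220514 -0.22361316  0.06519962] 0.07063760835655608
0.004 743 ((500.83270263671875, 186.97555541992188), (228.12896728515625, 278.2878112792969), 0.0414813756942749)
0.05 263 ((494.92889404296875, 182.5474853515625), (88.12224578857422, 87.96729278564453), 62.318214416503906)
0.075 81 ((494.8166198730469, 182.49856567382812), (62.62882995605469, 63.491004943847656), 62.83039093017578)
```

View pics/crop.png

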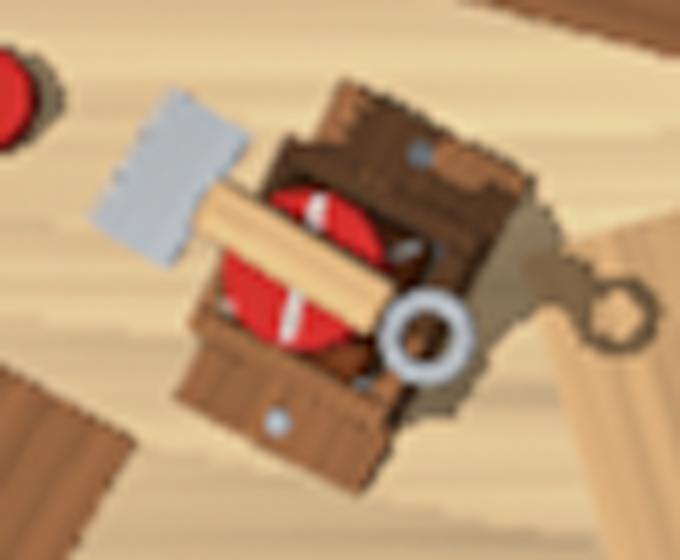

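The crop confirms the grey-bladed wooden spreader across the ribbed red cap. Its blade is upper left (165,180) and its eye lower right (425,337). The jar's white marks are at (405,247) and (228,303), and the stripe runs from (292,315) to (318,210).

From this, the spreader's heading is about 59° with its origin at (0.499, 0.182). The jar is at (0.495, 0.1825), and its mark line at 107° is about 121° anticlockwise of the stripe at -14°, as expected.

Request:
servo_tool(
  steps=[
    {"tx": 1.5, "ty": 4, "yaw": 2, "claw": 6},
    {"tx": 1.5, "ty": 4, "yaw": 2, "claw": 6},
    {"tx": 1.5, "ty": 4, "yaw": 2, "claw": 6},
    {"tx": 1.5, "ty": 4, "yaw": 2, "claw": 6},
    {"tx": 1.5, "ty": 4, "yaw": 2, "claw": 6},
    {"tx": 1.5, "ty": 4, "yaw": 2, "claw": 6},
    {"tx": 1.5, "ty": 4, "yaw": 2, "claw": 6},
    {"tx": 1.5, "ty": 4, "yaw": 2, "claw": 6},
    {"tx": 1.5, "ty": 4, "yaw": 2, "claw": 6},
    {"tx": 1.5, "ty": 4, "yaw": 2, "claw": 6},
    {"tx": 1.5, "ty": 4, "yaw": 2, "claw": 6},
    {"tx": 1.5, "ty": 4, "yaw": 2, "claw": 6},
    {"tx": 1.5, "ty": 4, "yaw": 2, "claw": 6},
    {"tx": 1.5, "ty": 4, "yaw": 2, "claw": 6},
    {"tx": 1.5, "ty": 4, "yaw": 2, "claw": 6},
    {"tx": 1.5, "ty": 4, "yaw": 2, "claw": 6},
    {"tx": 1.5, "ty": 4, "yaw": 2, "claw": 6},
    {"claw": 6},
    {"claw": 6},
  ],
)

```text
invalid input at $.steps[0]: expected keys tx, ty, tz, yaw, claw
```

```bash
python3 - <<'E'
from h import *
o=env.observe();R=o['tool_rot'];print(o['position'],np.degrees(np.arctan2(R[1,1],R[0,1])),o['grip_width'],o['q'])
im,d,m,f=cam('wrist');W=world(d,m,f);np.savez('w1.npz',im=im,W=W);save(im,'w1.png')
print(m['T'].round(3))
z=W[...,2]
m_=(z>.128)&(z<.15);n,l,st,ce=cv2.connectedComponentsWithStats(m_.astype(np.uint8))
i=1+np.argmax(st[1:,4]);P=W[l==i];print(len(P),P.mean(0),P[:,2].max())
r=cv2.minAreaRect((P[:,:2]*1000).astype(np.float32));print(r,cv2.boxPoints(r).round(1))
# handle
u=np.radians(59.3);dx=np.array([np.cos(u),np.sin(u)]);s=(P[:,:2]-[.499,.182])@dx
H=P[(s>-.03)&(s<.035)&(P[:,2]>.132)];q=cv2.minAreaRect((H[:,:2]*1000).astype(np.float32));print('handle',q,H[:,2].mean())
E
```

```text
[ 0.23956231 -0.49482519  0.24979359] -64.17187600687323 0.08543293615532606 [-7.65078288e+01  2.18363848e+01  7.43781851e+01  4.64364116e-04
  8.38587148e+01 -1.23359927e+01]
[[ 0.435 -0.865 -0.251  0.303]
 [-0.9   -0.418 -0.119 -0.465]
 [-0.002  0.278 -0.961  0.374]
 [ 0.     0.     0.     1.   ]]Traceback (most recent call last):
  File "<stdin>", line 7, in <module>
    return _wrapfunc(a, 'argmax', axis=axis, out=out, **kwds)
    return bound(*args, **kwds)
ValueError: attempt to get argmax of an empty sequence
```

View pics/w1.png

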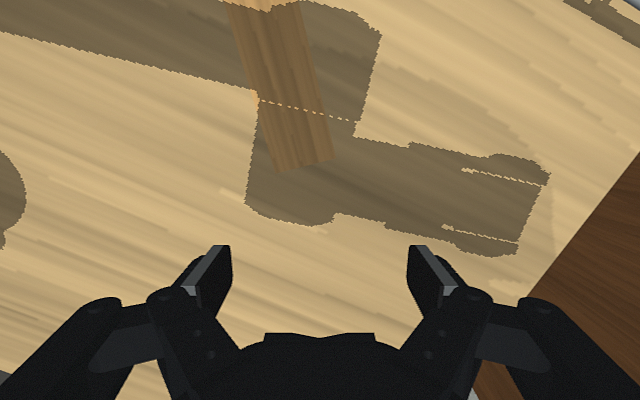

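The call was refused because every row needs all five keys, so the picture shows only bare bench and the fingers at the start pose. Sending it again in full.

Request:
servo_tool(
  steps=[
    {"tx": 1.5, "ty": 4, "tz": 0, "yaw": 2, "claw": 6},
    {"tx": 1.5, "ty": 4, "tz": 0, "yaw": 2, "claw": 6},
    {"tx": 1.5, "ty": 4, "tz": 0, "yaw": 2, "claw": 6},
    {"tx": 1.5, "ty": 4, "tz": 0, "yaw": 2, "claw": 6},
    {"tx": 1.5, "ty": 4, "tz": 0, "yaw": 2, "claw": 6},
    {"tx": 1.5, "ty": 4, "tz": 0, "yaw": 2, "claw": 6},
    {"tx": 1.5, "ty": 4, "tz": 0, "yaw": 2, "claw": 6},
    {"tx": 1.5, "ty": 4, "tz": 0, "yaw": 2, "claw": 6},
    {"tx": 1.5, "ty": 4, "tz": 0, "yaw": 2, "claw": 6},
    {"tx": 1.5, "ty": 4, "tz": 0, "yaw": 2, "claw": 6},
    {"tx": 1.5, "ty": 4, "tz": 0, "yaw": 2, "claw": 6},
    {"tx": 1.5, "ty": 4, "tz": 0, "yaw": 2, "claw": 6},
    {"tx": 1.5, "ty": 4, "tz": 0, "yaw": 2, "claw": 6},
    {"tx": 1.5, "ty": 4, "tz": 0, "yaw": 2, "claw": 6},
    {"tx": 1.5, "ty": 4, "tz": 0, "yaw": 2, "claw": 6},
    {"tx": 1.5, "ty": 4, "tz": 0, "yaw": 2, "claw": 6},
    {"tx": 1.5, "ty": 4, "tz": 0, "yaw": 2, "claw": 6},
    {"tx": 0, "ty": 0, "tz": 0, "yaw": 0, "claw": 6},
    {"tx": 0, "ty": 0, "tz": 0, "yaw": 0, "claw": 6},
  ],
)

```text
time_s: 2.05
position: [0.4944, 0.1855, 0.2498]
tool_rot: [[0.501, 0.865, -0.001], [0.865, -0.501, -0.0], [-0.001, -0.001, -1.0]]
ft_force: [0.2, -0.8, -0.6]
grip_width: 0.0597
gripper_force: 0.0
```

```bash
cat > w.py <<'E'
from h import *
o=env.observe();R=o['tool_rot'];print(o['position'],np.degrees(np.arctan2(R[1,1],R[0,1])),o['grip_width'],o['q'])
im,d,m,f=cam('wrist');W=world(d,m,f);np.savez('w1.npz',im=im,W=W);save(im,'w2.png')
z=W[...,2]
m_=(z>.128)&(z<.15);n,l,st,ce=cv2.connectedComponentsWithStats(m_.astype(np.uint8))
i=1+np.argmax(st[1:,4]);P=W[l==i];print(len(P),P.mean(0),P[:,2].max())
r=cv2.minAreaRect((P[:,:2]*1000).astype(np.float32));print(r,cv2.boxPoints(r).round(1))
u=np.radians(59.3);dx=np.array([np.cos(u),np.sin(u)]);s=(P[:,:2]-[.499,.182])@dx
H=P[(s>-.03)&(s<.035)&(P[:,2]>.134)];q=cv2.minAreaRect((H[:,:2]*1000).astype(np.float32));print('handle',q,H[:,2].mean())
E
python3 w.py
```

```text
[0.49442013 0.18547975 0.24977123] -30.08735356779031 0.05971276964099988 [ 7.71277750e+00  1.96526881e+01  7.78018536e+01 -1.28289157e-02
  8.26098860e+01  3.78017697e+01]
6577 [0.51232795 0.20218706 0.13370035] 0.14189558045479994
((500.86767578125, 182.75048828125), (151.6884307861328, 59.66032791137695), 58.626033782958984) [[435.9 133.5]
 [486.9 102.5]
 [565.8 232. ]
 [514.9 263. ]]
handle ((501.08001708984375, 183.6619415283203), (65.05294036865234, 22.02445411682129), 58.530677795410156) 0.1394297105967056
```

View pics/w2.png

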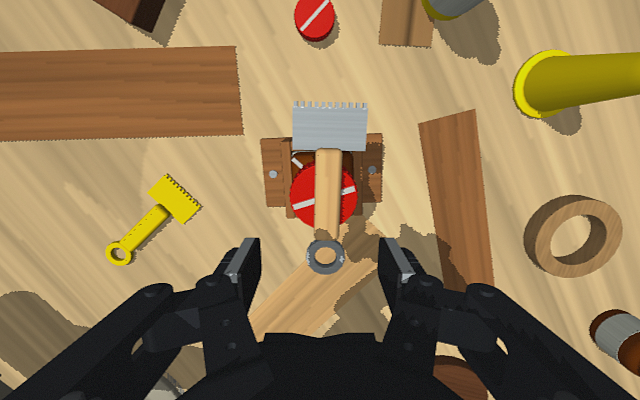

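The wrist view shows the spreader with its handle at (328,195), blade at (330,128) and eye at (325,256). The size (152 x 60 mm) and top height (0.139 m) match the description. Descending to grasp.

Request:
servo_tool(
  steps=[
    {"tx": 0.5, "ty": -0.5, "tz": -3, "yaw": -1.4, "claw": 5},
    {"tx": 0, "ty": 0, "tz": -3, "yaw": 0, "claw": 5},
    {"tx": 0, "ty": 0, "tz": -2, "yaw": 0, "claw": 5},
    {"tx": 0, "ty": 0, "tz": -1.5, "yaw": 0, "claw": 5},
    {"tx": 0, "ty": 0, "tz": -1, "yaw": 0, "claw": 5},
    {"tx": 0, "ty": 0, "tz": 0, "yaw": 0, "claw": 5},
    {"tx": 0, "ty": 0, "tz": 0, "yaw": 0, "claw": 3},
    {"tx": 0, "ty": 0, "tz": 0, "yaw": 0, "claw": 1.5},
    {"tx": 0, "ty": 0, "tz": 0, "yaw": 0, "claw": 1.5},
    {"tx": 0, "ty": 0, "tz": 0, "yaw": 0, "claw": 1.5},
    {"tx": 0, "ty": 0, "tz": 0, "yaw": 0, "claw": 1.5},
    {"tx": 0, "ty": 0, "tz": 0, "yaw": 0, "claw": 1.5},
  ],
  newtons=40,
)

```text
time_s: 3.3
position: [0.5001, 0.1799, 0.1464]
tool_rot: [[0.524, 0.852, 0.002], [0.852, -0.524, -0.0], [0.001, 0.002, -1.0]]
ft_force: [-0.3, -1.0, 6.5]
grip_width: 0.021
gripper_force: 40.2
```

Request:
servo_tool(
  steps=[
    {"tx": 0, "ty": 0, "tz": 1, "yaw": 0, "claw": 1.5},
    {"tx": 0, "ty": 0, "tz": 2, "yaw": 0, "claw": 1.5},
    {"tx": 0, "ty": -1, "tz": 2, "yaw": 0, "claw": 1.5},
    {"tx": 0, "ty": -2, "tz": 0, "yaw": 0, "claw": 1.5},
    {"tx": 0, "ty": -3, "tz": 0, "yaw": 0, "claw": 1.5},
    {"tx": 0, "ty": -3, "tz": 0, "yaw": 0, "claw": 1.5},
    {"tx": 0, "ty": -3, "tz": 0, "yaw": 0, "claw": 1.5},
    {"tx": 0, "ty": -3, "tz": 0, "yaw": 0, "claw": 1.5},
    {"tx": 0, "ty": -3, "tz": 0, "yaw": 0, "claw": 1.5},
    {"tx": 0, "ty": -3, "tz": 0, "yaw": 0, "claw": 1.5},
    {"tx": 0, "ty": -3, "tz": 0, "yaw": 0, "claw": 1.5},
    {"tx": 0, "ty": -3, "tz": 0, "yaw": 0, "claw": 1.5},
    {"tx": 0, "ty": -3, "tz": -1, "yaw": 0, "claw": 1.5},
    {"tx": 0, "ty": -3, "tz": -1, "yaw": 0, "claw": 1.5},
    {"tx": 0, "ty": -2, "tz": -1, "yaw": 0, "claw": 1.5},
    {"tx": 0.1, "ty": -0.8, "tz": -1, "yaw": 0, "claw": 1.5},
    {"tx": 0, "ty": 0, "tz": 0, "yaw": 0, "claw": 1.5},
    {"tx": 0, "ty": 0, "tz": 0, "yaw": 0, "claw": 1.5},
    {"tx": 0, "ty": 0, "tz": 0, "yaw": 0, "claw": 1.5},
  ],
)

```text
time_s: 5.2
position: [0.5008, -0.177, 0.1559]
tool_rot: [[0.522, 0.853, 0.001], [0.853, -0.522, -0.0], [0.0, 0.001, -1.0]]
ft_force: [0.1, -0.7, -1.2]
grip_width: 0.0208
gripper_force: 39.3
```

```bash
cat > w3.py <<'E'
from h import *
o=env.observe();p=o['position'];print(p,o['ft_force'],o['grip_width'])
t=cam('top');s=cam('side');w=cam('wrist')
ims=[]
for n,c in zip(['top','side','wrist'],[t,s,w]):
    im,d,m,f=c;W=world(d,m,f);z=W[...,2]
    np.savez('e_'+n+'.npz',im=im,W=W,f=f,T=m['T'],c=[m['cx'],m['cy']])
    e=np.array([p[0]-.0295,p[1]-.0466,p[2]-.015])
    near=np.hypot(W[...,0]-e[0],W[...,1]-e[1])<.022
    E=W[near&(z>p[2]-.03)&(z<p[2]-.005)]
    if len(E)>8:
        (c0,r)=cv2.minEnclosingCircle((E[:,:2]*1000).astype(np.float32)); print(n,'eye',len(E),c0,r,E[:,2].mean(),E.mean(0))
    Q=W[(np.hypot(W[...,0]-.472,W[...,1]+.2245)<.02)&(z>.03)&(z<.08)]
    if len(Q): print(n,'post',len(Q),Q.mean(0),Q[:,2].max())
    q=np.linalg.inv(m['T'])@np.append(e,1);print(n,'px',q[0]/q[2]*f+m['cx'],q[1]/q[2]*f+m['cy'])
    u,v=int(q[0]/q[2]*f+m['cx']),int(q[1]/q[2]*f+m['cy'])
    h=40 if n!='wrist' else 100
    u=min(max(u,h),640-h);v=min(max(v,h),400-h)
    ims.append(cv2.resize(im[v-h:v+h,u-h:u+h],(266,266),interpolation=cv2.INTER_CUBIC))
save(np.hstack(ims),'eye.png')
E
python3 w3.py
```

```text
[ 0.50083981 -0.17703305  0.15591844] [ 0.06136497 -0.66108087 -1.16825933] 0.020788512565480807
top eye 11 (459.218505859375, -214.57078552246094) 9.556159019470215 0.1418247547304346 [ 0.45836081 -0.21447483  0.14182475]
top post 1 [ 0.47084438 -0.22044608  0.0360196 ] 0.03601960026402895
top px 388.8052167430567 216.4270789804074
side eye 54 (472.3940124511719, -221.13812255859375) 19.766033172607422 0.14146356282015454 [ 0.47000032 -0.22138769  0.14146356]
side post 33 [ 0.47290785 -0.22327492  0.05273066] 0.07026339156409667
side px 357.52704004935356 164.5782385411805
wrist eye 806 (475.25494384765625, -219.08932495117188) 17.05577850341797 0.14316489398574014 [ 0.47817594 -0.21408178  0.14316489]
wrist px 317.929431809828 338.34212600778255
```

View pics/eye.png

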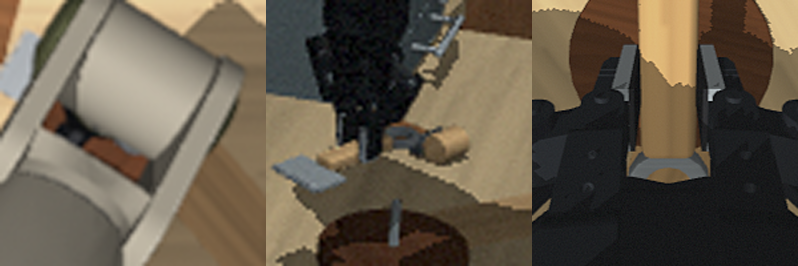

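The eye is mostly hidden by the arm. The side view puts the ring directly above the post (380,140 over 395,215 in the montage). Estimates are eye (0.4713, -0.2236) and post (0.472, -0.2248), so I'll shift 1 mm and lower to just above the tip.

Request:
servo_tool(
  steps=[
    {"tx": 0.1, "ty": -0.1, "tz": -1.5, "yaw": 0, "claw": 1.5},
    {"tx": 0, "ty": 0, "tz": -1.5, "yaw": 0, "claw": 1.5},
    {"tx": 0, "ty": 0, "tz": -1.5, "yaw": 0, "claw": 1.5},
    {"tx": 0, "ty": 0, "tz": -0.7, "yaw": 0, "claw": 1.5},
    {"tx": 0, "ty": 0, "tz": 0, "yaw": 0, "claw": 1.5},
    {"tx": 0, "ty": 0, "tz": 0, "yaw": 0, "claw": 1.5},
  ],
)

```text
time_s: 5.95
position: [0.5019, -0.1791, 0.1039]
tool_rot: [[0.523, 0.852, 0.001], [0.852, -0.523, -0.0], [0.0, 0.001, -1.0]]
ft_force: [0.6, 0.3, -1.4]
grip_width: 0.0207
gripper_force: 39.3
```

```bash
python3 - <<'E'
from h import *
o=env.observe();p=o['position'];print(p)
im,d,m,f=cam('side');W=world(d,m,f);z=W[...,2]
def px(q):
    q=np.linalg.inv(m['T'])@np.append(q,1);return np.array([q[0]/q[2]*f+m['cx'],q[1]/q[2]*f+m['cy']])
eye=[p[0]-.0295,p[1]-.0466,p[2]-.021]
print('eye px pred',px(eye),'tip px',px([.472,-.2248,.07]),'foot',px([.472,-.2248,.02]))
a=px(eye).astype(int);x0,y0=a[0]-40,a[1]-30
big=cv2.resize(im[y0:y0+60,x0:x0+80],(800,600),interpolation=cv2.INTER_CUBIC)
for q,c in [(eye,(0,255,0)),([.472,-.2248,.07],(255,0,255))]:
    b=((px(q)-[x0,y0]+.5)*10).astype(int);cv2.circle(big,tuple(int(i) for i in b),4,c,-1)
save(big,'low.png')
E
```

```text
[ 0.50192188 -0.17905401  0.10390418]
eye px pred [356.25016067 180.58144072] tip px [356.07130551 184.26670086] foot [355.16173189 197.71781537]
```

View pics/low.png

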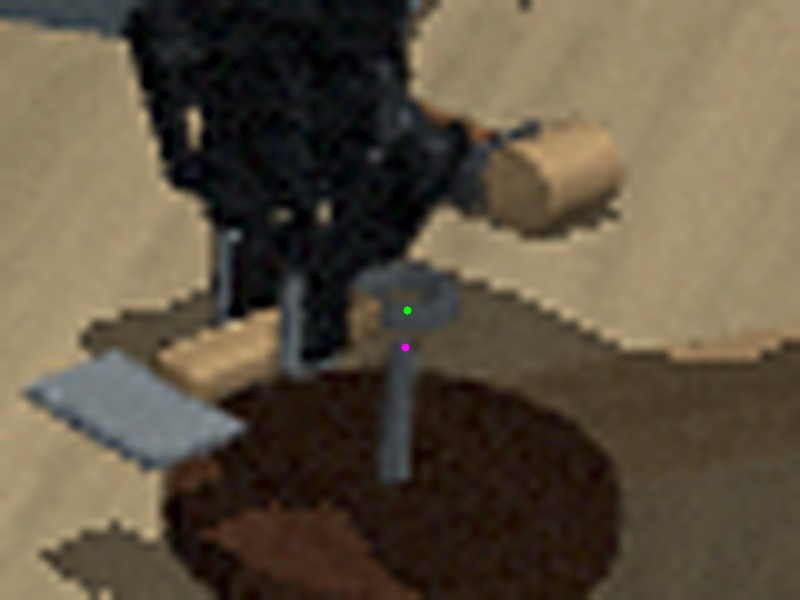

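The side crop shows the ring (407,297) directly over the post tip (403,345). Lowering carefully.

Request:
servo_tool(
  steps=[
    {"tx": 0, "ty": 0.1, "tz": -0.8, "yaw": 0, "claw": 1.5},
    {"tx": 0, "ty": 0, "tz": -0.8, "yaw": 0, "claw": 1.5},
    {"tx": 0, "ty": 0, "tz": -0.8, "yaw": 0, "claw": 1.5},
    {"tx": 0, "ty": 0, "tz": -0.8, "yaw": 0, "claw": 1.5},
    {"tx": 0, "ty": 0, "tz": 0, "yaw": 0, "claw": 1.5},
  ],
)

```text
time_s: 6.5
position: [0.5011, -0.1777, 0.07]
tool_rot: [[0.524, 0.852, -0.002], [0.852, -0.524, 0.001], [0.0, -0.002, -1.0]]
ft_force: [0.2, 0.5, -0.9]
grip_width: 0.0209
gripper_force: 39.3
```

Now around the post with no contact force. On down to the disc.

Request:
servo_tool(
  steps=[
    {"tx": 0, "ty": 0, "tz": -0.8, "yaw": 0, "claw": 1.5},
    {"tx": 0, "ty": 0, "tz": -0.8, "yaw": 0, "claw": 1.5},
    {"tx": 0, "ty": 0, "tz": -0.6, "yaw": 0, "claw": 1.5},
    {"tx": 0, "ty": 0, "tz": -0.4, "yaw": 0, "claw": 1.5},
    {"tx": 0, "ty": 0, "tz": 0, "yaw": 0, "claw": 1.5},
    {"tx": 0, "ty": 0, "tz": 0, "yaw": 0, "claw": 1.5},
  ],
)

```text
time_s: 7.1
position: [0.5017, -0.1781, 0.0454]
tool_rot: [[0.524, 0.852, 0.0], [0.852, -0.524, -0.0], [-0.0, 0.0, -1.0]]
ft_force: [0.3, -0.5, -1.3]
grip_width: 0.0211
gripper_force: 39.3
```

Request:
servo_tool(
  steps=[
    {"tx": 0, "ty": 0, "tz": -0.2, "yaw": 0, "claw": 1.5},
    {"tx": 0, "ty": 0, "tz": -0.15, "yaw": 0, "claw": 1.5},
    {"tx": 0, "ty": 0, "tz": 0, "yaw": 0, "claw": 1.5},
    {"tx": 0, "ty": 0, "tz": 0, "yaw": 0, "claw": 2.5},
    {"tx": 0, "ty": 0, "tz": 0, "yaw": 0, "claw": 3.5},
    {"tx": 0, "ty": 0, "tz": 0, "yaw": 0, "claw": 5},
    {"tx": 0, "ty": 0, "tz": 0, "yaw": 0, "claw": 5},
    {"tx": 0, "ty": 0, "tz": 0, "yaw": 0, "claw": 5},
    {"tx": 0, "ty": 0, "tz": 1, "yaw": 0, "claw": 5},
    {"tx": 0, "ty": 0, "tz": 3, "yaw": 0, "claw": 6},
    {"tx": 0, "ty": 0, "tz": 4, "yaw": 0, "claw": 8.5},
    {"tx": 0, "ty": 0, "tz": 5, "yaw": 0, "claw": 8.5},
    {"tx": 0, "ty": 4, "tz": 5, "yaw": 0, "claw": 8.5},
    {"tx": 0, "ty": 4, "tz": 2, "yaw": 0, "claw": 8.5},
    {"tx": 0, "ty": 4, "tz": 0, "yaw": 0, "claw": 8.5},
  ],
)

```text
time_s: 8.6
position: [0.5022, -0.066, 0.2348]
tool_rot: [[0.524, 0.851, 0.007], [0.851, -0.524, -0.002], [0.001, 0.007, -1.0]]
ft_force: [0.5, 0.5, -0.8]
grip_width: 0.0851
gripper_force: 0.0
```

```bash
python3 - <<'E'
from h import *
o=env.observe();print(o['position'],o['q'])
im,d,m,f=cam('side');W=world(d,m,f);z=W[...,2]
near=(np.hypot(W[...,0]-.472,W[...,1]+.2248)<.03)
E=W[near&(z>.0245)&(z<.034)];print('ring',len(E),E.mean(0),cv2.minEnclosingCircle((E[:,:2]*1000).astype(np.float32)))
P=W[near&(z>.045)];print('post',P.mean(0))
a=np.array([375,190]);big=cv2.resize(im[150:225,310:410],(800,600),interpolation=cv2.INTER_CUBIC);save(big,'hung.png')
E
```

```text
[ 0.50224673 -0.06602167  0.23479405] [-2.09039294e+01  1.80170314e+01  8.29003386e+01  6.50478193e-03
  7.86797155e+01  1.07276524e+01]
ring 57 [ 0.47044534 -0.21910413  0.02867007] ((470.4441833496094, -222.24386596679688), 27.530019760131836)
post [ 0.47279794 -0.22372194  0.0590211 ]
```

View pics/hung.png

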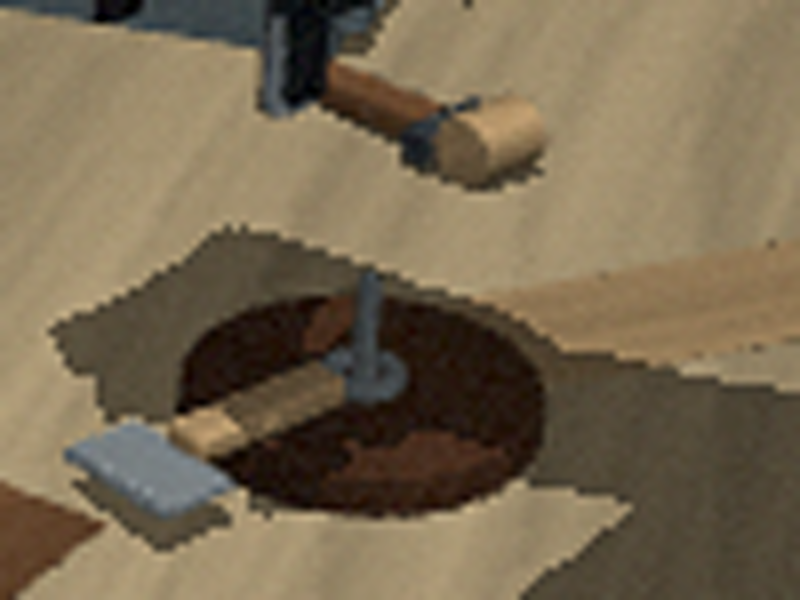

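The side crop shows the spreader lying on the disc with its eye round the post (370,380). Now to the cap.

Request:
servo_tool(
  steps=[
    {"tx": -0.1, "ty": 3, "tz": 0.3, "yaw": 0, "claw": 8.5},
    {"tx": -0.1, "ty": 4, "tz": 0.3, "yaw": 0, "claw": 8.5},
    {"tx": -0.1, "ty": 4, "tz": 0.3, "yaw": 0, "claw": 8.5},
    {"tx": -0.1, "ty": 4, "tz": 0.3, "yaw": 0, "claw": 8.5},
    {"tx": -0.1, "ty": 4, "tz": 0.3, "yaw": 0, "claw": 8.5},
    {"tx": -0.1, "ty": 3, "tz": 0, "yaw": 0, "claw": 8.5},
    {"tx": -0.1, "ty": 2, "tz": 0, "yaw": 0, "claw": 8.5},
    {"tx": 0, "ty": 0.7, "tz": 0, "yaw": 0, "claw": 8.5},
    {"tx": 0, "ty": 0, "tz": 0, "yaw": 0, "claw": 8.5},
    {"tx": 0, "ty": 0, "tz": 0, "yaw": 0, "claw": 8.5},
  ],
)

```text
time_s: 9.65
position: [0.4947, 0.1794, 0.246]
tool_rot: [[0.524, 0.852, 0.0], [0.852, -0.524, -0.0], [-0.0, 0.0, -1.0]]
ft_force: [-0.2, -0.3, -0.5]
grip_width: 0.0851
gripper_force: 0.0
```

```bash
cat > c.py <<'E'
from h import *
o=env.observe();R=o['tool_rot'];print(o['position'],'jaw',np.degrees(np.arctan2(R[1,1],R[0,1])),o['q'].round(1) if hasattr(o['q'],'round') else o['q'])
for n in ['wrist','top']:
    im,d,m,f=cam(n);W=world(d,m,f);z=W[...,2]
    near=np.hypot(W[...,0]-.495,W[...,1]-.1825)<.045
    for nm,lo,hi in [('cap',.119,.131),('shoulder',.077,.086),('wall',.051,.059)]:
        k=(np.hypot(W[...,0]-.495,W[...,1]-.1825)<(.045 if nm=='cap' else .07))&(z>lo)&(z<hi)
        P=W[k]
        if len(P)>10: print(n,nm,len(P),P[:,2].mean().round(4),cv2.minEnclosingCircle((P[:,:2]*1000).astype(np.float32)) if nm=='cap' else cv2.minAreaRect((P[:,:2]*1000).astype(np.float32)))
    k=near&(z>.119)&(z<.131)
    hsv=cv2.cvtColor(im,cv2.COLOR_RGB2HSV)
    for nm,kk in [('stripe',k&(hsv[...,1]<90)&(hsv[...,2]>120)&(np.hypot(W[...,0]-.495,W[...,1]-.1825)<.029))]:
        S=W[kk][:,:2]
        if len(S)>5:
            c=S.mean(0);w,V=np.linalg.eigh(np.cov((S-c).T));print(n,nm,len(S),c,np.degrees(np.arctan2(V[1,1],V[0,1]))%180,np.sqrt(w))
E
python3 c.py
```

```text
[0.49469358 0.1793864  0.24604119] jaw -31.605575267532046 [ 7.  19.6 78.5 -0.  81.9 38.6]
wrist cap 3679 0.1258 ((495.5168762207031, 180.9503173828125), 30.730632781982422)
wrist shoulder 656 0.0806 ((504.98443603515625, 198.3536834716797), (26.408199310302734, 63.298301696777344), 60.17689895629883)
wrist wall 2045 0.0556 ((495.8465270996094, 181.09710693359375), (87.58582305908203, 88.20559692382812), 62.43363952636719)
wrist stripe 366 [0.49591605 0.18105405] 167.4933166060431 [0.00144448 0.01607664]
top cap 49 0.124 ((492.78302001953125, 162.08175659179688), 19.788543701171875)
top shoulder 50 0.0801 ((486.3518371582031, 157.4876251220703), (21.15092658996582, 62.21328353881836), 80.52391815185547)
top wall 148 0.0547 ((491.15216064453125, 173.53231811523438), (70.837158203125, 87.5666732788086), 61.12692642211914)
```

Cap: centre (0.4955, 0.181), diameter 61 mm, top 0.1258 m, stripe at 167.5°; these fit the description. It needs about 120–124° anticlockwise, and joint 6 has room for that in one grasp.

Request:
servo_tool(
  steps=[
    {"tx": 0.1, "ty": 0.15, "tz": -3, "yaw": 0, "claw": 8.5},
    {"tx": 0, "ty": 0, "tz": -3, "yaw": 0, "claw": 8.5},
    {"tx": 0, "ty": 0, "tz": -3, "yaw": 0, "claw": 8.5},
    {"tx": 0, "ty": 0, "tz": -2, "yaw": 0, "claw": 8.5},
    {"tx": 0, "ty": 0, "tz": -1.5, "yaw": 0, "claw": 8.5},
    {"tx": 0, "ty": 0, "tz": -1, "yaw": 0, "claw": 8.5},
    {"tx": 0, "ty": 0, "tz": 0, "yaw": 0, "claw": 8},
    {"tx": 0, "ty": 0, "tz": 0, "yaw": 0, "claw": 7},
    {"tx": 0, "ty": 0, "tz": 0, "yaw": 0, "claw": 5.5},
    {"tx": 0, "ty": 0, "tz": 0, "yaw": 0, "claw": 5.5},
    {"tx": 0, "ty": 0, "tz": 0, "yaw": 0, "claw": 5.5},
    {"tx": 0, "ty": 0, "tz": 0, "yaw": 0, "claw": 5.5},
  ],
  newtons=70,
)

```text
time_s: 10.95
position: [0.4963, 0.1816, 0.1125]
tool_rot: [[0.524, 0.852, 0.003], [0.852, -0.524, 0.0], [0.002, 0.003, -1.0]]
ft_force: [-0.5, -1.8, 6.7]
grip_width: 0.0586
gripper_force: 75.2
```

Request:
servo_tool(
  steps=[
    {"tx": 0, "ty": 0, "tz": 0, "yaw": 2, "claw": 5.5},
    {"tx": 0, "ty": 0, "tz": 0, "yaw": 4, "claw": 5.5},
    {"tx": 0, "ty": 0, "tz": 0, "yaw": 4, "claw": 5.5},
    {"tx": 0, "ty": 0, "tz": 0, "yaw": 4, "claw": 5.5},
    {"tx": 0, "ty": 0, "tz": 0, "yaw": 4, "claw": 5.5},
    {"tx": 0, "ty": 0, "tz": 0, "yaw": 4, "claw": 5.5},
    {"tx": 0, "ty": 0, "tz": 0, "yaw": 4, "claw": 5.5},
    {"tx": 0, "ty": 0, "tz": 0, "yaw": 4, "claw": 5.5},
    {"tx": 0, "ty": 0, "tz": 0, "yaw": 4, "claw": 5.5},
    {"tx": 0, "ty": 0, "tz": 0, "yaw": 4, "claw": 5.5},
    {"tx": 0, "ty": 0, "tz": 0, "yaw": 4, "claw": 5.5},
    {"tx": 0, "ty": 0, "tz": 0, "yaw": 4, "claw": 5.5},
    {"tx": 0, "ty": 0, "tz": 0, "yaw": 4, "claw": 5.5},
    {"tx": 0, "ty": 0, "tz": 0, "yaw": 4, "claw": 5.5},
    {"tx": 0, "ty": 0, "tz": 0, "yaw": 4, "claw": 5.5},
    {"tx": 0, "ty": 0, "tz": 0, "yaw": 4, "claw": 5.5},
    {"tx": 0, "ty": 0, "tz": 0, "yaw": 2, "claw": 5.5},
    {"tx": 0, "ty": 0, "tz": 0, "yaw": 0, "claw": 5.5},
  ],
)

```text
time_s: 12.75
position: [0.4966, 0.1818, 0.1125]
tool_rot: [[-0.536, 0.844, 0.004], [0.844, 0.536, 0.001], [-0.001, 0.003, -1.0]]
ft_force: [-0.1, -0.2, 5.6]
grip_width: 0.0589
gripper_force: 75.3
```

```bash
python3 c.py; python3 -c "
from rig import env;o=env.observe();print(o['wrist_torque'],o['ft_force'])"
```

```text
[0.49659483 0.18175599 0.11251398] jaw 32.42783575240815 [  7.3  27.9  89.7   0.   62.2 -25.2]
wrist cap 14965 0.1256 ((492.73602294921875, 186.57916259765625), 43.236167907714844)
wrist shoulder 2420 0.0806 ((483.38092041015625, 197.8931884765625), (77.69475555419922, 41.44635009765625), 31.6380672454834)
wrist wall 4829 0.0555 ((495.51116943359375, 181.62115478515625), (87.50686645507812, 87.28070068359375), 62.462730407714844)
wrist stripe 1361 [0.49695434 0.1828219 ] 51.5160092573317 [0.00152459 0.01547379]
top wall 89 0.0543 ((482.3840026855469, 161.7986602783203), (42.122779846191406, 92.77030181884766), 48.642486572265625)
[-0.06152646  0.05820404 -0.40541243] [0.10725157 0.09379118 5.73415089]
```

The stripe has turned 64° with the jaw, so the grip is not slipping. 60° more.

Request:
servo_tool(
  steps=[
    {"tx": 0, "ty": 0, "tz": 0, "yaw": 2, "claw": 5.5},
    {"tx": 0, "ty": 0, "tz": 0, "yaw": 4, "claw": 5.5},
    {"tx": 0, "ty": 0, "tz": 0, "yaw": 4, "claw": 5.5},
    {"tx": 0, "ty": 0, "tz": 0, "yaw": 4, "claw": 5.5},
    {"tx": 0, "ty": 0, "tz": 0, "yaw": 4, "claw": 5.5},
    {"tx": 0, "ty": 0, "tz": 0, "yaw": 4, "claw": 5.5},
    {"tx": 0, "ty": 0, "tz": 0, "yaw": 4, "claw": 5.5},
    {"tx": 0, "ty": 0, "tz": 0, "yaw": 4, "claw": 5.5},
    {"tx": 0, "ty": 0, "tz": 0, "yaw": 4, "claw": 5.5},
    {"tx": 0, "ty": 0, "tz": 0, "yaw": 4, "claw": 5.5},
    {"tx": 0, "ty": 0, "tz": 0, "yaw": 4, "claw": 5.5},
    {"tx": 0, "ty": 0, "tz": 0, "yaw": 4, "claw": 5.5},
    {"tx": 0, "ty": 0, "tz": 0, "yaw": 4, "claw": 5.5},
    {"tx": 0, "ty": 0, "tz": 0, "yaw": 4, "claw": 5.5},
    {"tx": 0, "ty": 0, "tz": 0, "yaw": 4, "claw": 5.5},
    {"tx": 0, "ty": 0, "tz": 0, "yaw": 2, "claw": 5.5},
    {"tx": 0, "ty": 0, "tz": 0, "yaw": 0, "claw": 5.5},
    {"tx": 0, "ty": 0, "tz": 0, "yaw": 0, "claw": 5.5},
    {"tx": 0, "ty": 0, "tz": 0, "yaw": 0, "claw": 5.5},
  ],
)

```text
time_s: 14.75
position: [0.4964, 0.182, 0.1125]
tool_rot: [[-0.999, -0.041, 0.003], [-0.041, 0.999, 0.001], [-0.003, 0.001, -1.0]]
ft_force: [-0.5, 1.8, 5.2]
grip_width: 0.0586
gripper_force: 75.3
```

```bash
python3 c.py; python3 -c "
from rig import env;o=env.observe();print(o['wrist_torque'],o['ft_force'])"
```

```text
[0.49643846 0.181988   0.11250532] jaw 92.3731695559566 [  7.3  27.9  89.7   0.   62.2 -85.1]
wrist cap 14952 0.1255 ((489.4881896972656, 181.234375), 43.220985412597656)
wrist shoulder 2431 0.0806 ((488.76507568359375, 184.32437133789062), (63.5384635925293, 49.056949615478516), 65.18832397460938)
wrist wall 4870 0.0555 ((495.1631774902344, 181.4715576171875), (87.84513092041016, 87.21610260009766), 62.55527877807617)
wrist stripe 1414 [0.49532088 0.18193518] 111.50789787906034 [0.0015223 0.0160218]
top wall 59 0.0547 ((481.9062194824219, 161.1999969482422), (44.896915435791016, 96.59268951416016), 48.65362548828125)
[ 0.18074649  0.11853045 -0.37538049] [-0.42254361  0.8497558   5.17567895]
```

The stripe is at 111.5° and the marks at 107.4°, well within 0.25 rad. Lifting slowly while watching the force.

Request:
servo_tool(
  steps=[
    {"tx": 0, "ty": 0, "tz": 0.2, "yaw": -0.5, "claw": 5.5},
    {"tx": 0, "ty": 0, "tz": 0.2, "yaw": -0.5, "claw": 5.5},
    {"tx": 0, "ty": 0, "tz": 0.2, "yaw": 0, "claw": 5.5},
    {"tx": 0, "ty": 0, "tz": 0, "yaw": 0, "claw": 5.5},
  ],
)

```text
time_s: 15.25
position: [0.4962, 0.1817, 0.1176]
tool_rot: [[-1.0, -0.025, 0.002], [-0.025, 1.0, 0.0], [-0.002, 0.0, -1.0]]
ft_force: [3.3, 0.4, 1.1]
grip_width: 0.059
gripper_force: 76.9
```

Request:
servo_tool(
  steps=[
    {"tx": 0, "ty": 0, "tz": 0.4, "yaw": 0, "claw": 5.5},
    {"tx": 0, "ty": 0, "tz": 0.4, "yaw": 0, "claw": 5.5},
    {"tx": 0, "ty": 0, "tz": 0.6, "yaw": 0, "claw": 5.5},
    {"tx": 0, "ty": 0, "tz": 0.8, "yaw": 0, "claw": 5.5},
    {"tx": 0, "ty": 0, "tz": 0.8, "yaw": 0, "claw": 5.5},
    {"tx": 0, "ty": 0, "tz": 0.8, "yaw": 0, "claw": 5.5},
    {"tx": 0, "ty": 0, "tz": 0.4, "yaw": 0, "claw": 5.5},
    {"tx": 0, "ty": 0, "tz": 0, "yaw": 0, "claw": 5.5},
    {"tx": 0, "ty": 0, "tz": 0, "yaw": 0, "claw": 5.5},
    {"tx": 0, "ty": 0, "tz": 0, "yaw": 0, "claw": 5.5},
  ],
)

```text
time_s: 16.25
position: [0.4955, 0.1817, 0.1585]
tool_rot: [[-1.0, -0.025, -0.001], [-0.025, 1.0, -0.0], [0.001, -0.0, -1.0]]
ft_force: [0.3, 0.1, -1.5]
grip_width: 0.0587
gripper_force: 76.7
```

```bash
python3 - <<'E'
from h import *
o=env.observe();print(o['position'],o['ft_force'])
im,d,m,f=cam('side');W=world(d,m,f);z=W[...,2]
hsv=cv2.cvtColor(im,cv2.COLOR_RGB2HSV)
n=np.hypot(W[...,0]-.495,W[...,1]-.1825)<.05
r=n&((hsv[...,0]<6)|(hsv[...,0]>174))&(hsv[...,1]>150)&(z>.09);print('cap z',W[r][:,2].min(),W[r][:,2].max())
a=np.argwhere(r).mean(0).astype(int)
save(im,'end.png',(a[1]-60,max(a[0]-50,0),a[1]+100,a[0]+70),5)
E
```

```text
[0.49545504 0.18166267 0.15852041] [ 0.26056661  0.08453788 -1.51142845]
cap z 0.10227090040030562 0.1889585854600614
```

View pics/end.png

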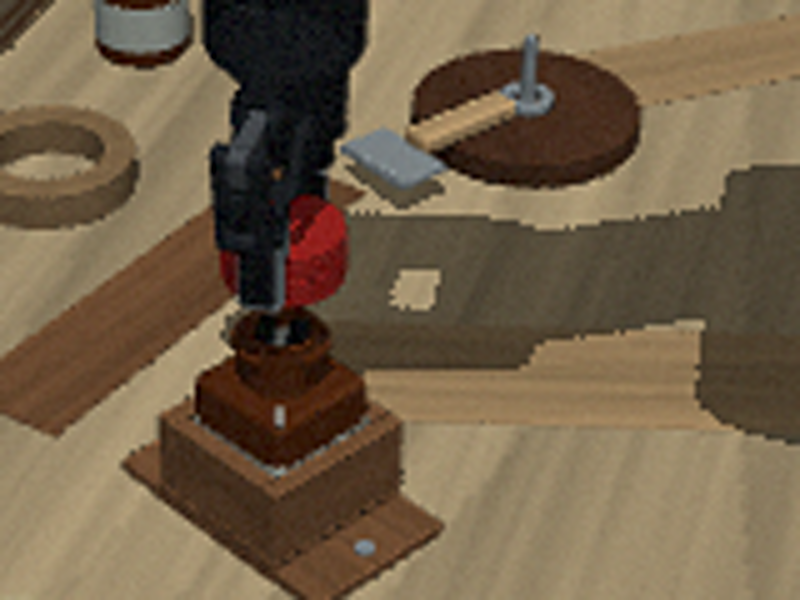

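The cap hangs clear over the open mouth (285,330) and the jar is seated. However, the cap looks tilted about the jaw axis, so I'll measure that.

```bash
cat > tilt.py <<'E'
from h import *
for n in ['wrist','side']:
    im,d,m,f=cam(n);W=world(d,m,f);z=W[...,2]
    hsv=cv2.cvtColor(im,cv2.COLOR_RGB2HSV)
    r=(np.hypot(W[...,0]-.495,W[...,1]-.1825)<.045)&((hsv[...,0]<6)|(hsv[...,0]>174))&(hsv[...,1]>150)&(z>.12)
    P=W[r];print(n,len(P),P.min(0).round(3),P.max(0).round(3))
    rng=np.random.default_rng(0);best=0
    for _ in range(400):
        a,b,c=P[rng.choice(len(P),3,False)];v=np.cross(b-a,c-a);L=np.linalg.norm(v)
        if L<1e-5: continue
        v/=L;k=abs((P-a)@v)<.0012
        if k.sum()>best: best=k.sum();K=k
    c=P[K].mean(0);v=np.linalg.svd(P[K]-c,full_matrices=False)[2][2];v*=np.sign(v[2]);print('plane',best,c.round(4),v.round(3),np.degrees(np.arccos(v[2])))
E
python3 tilt.py
```

```text
wrist 13574 [0.464 0.151 0.144] [0.524 0.211 0.215]
plane 11202 [0.4924 0.181  0.1716] [0.003 0.001 1.   ] 0.1757406368337339
side 245 [0.465 0.149 0.144] [0.522 0.213 0.206]
plane 90 [0.4814 0.1783 0.1721] [-0.01 -0.02  1.  ] 1.3015413782567424
```

The cap's top plane is level (0.2°) at z = 0.1716, so its edge is about 33 mm above the rim. All conditions look met, so I'm handing in.

```bash
python3 -c "
from rig import env;print(env.close_job())"
```

```text
the job is handed in; nothing more can be done
None
```

The job is handed in, with no verdict returned: the spreader hangs on its post, the cap is unscrewed about 124° and held level about 33 mm above the open mouth, the jar is still seated, and the arm touched none of the bystanders.

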